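# Slide the spice caddy onto the worktop rail

### The arm

A 6-joint arm with a two-finger parallel gripper is mounted at the origin on a cart in front of the work surface, level with it; the furniture and walls round the work are solid. World frame = base frame: x ahead of the robot, y to its left, z up, the work surface at z = 0. Lengths are in m, angles in rad, forces in N, time in s.
With the tool pointing down it reaches from about 0.325 to 0.9 m from the base axis. Payload 6.1 kg.
Tool frame: the origin (TCP) lies midway between the tips of the shut fingers; the grasp point (between the pads) lies 19 mm behind it; z points along the fingers, y is the line along which they close (so a half turn about z gives the same grasp; the last joint's range is limited). The gripper opens to 85 mm and grips with 20 to 120 N. Pads are 22 mm wide; open, the fingers measure 114 mm over their backs; the gripper's body (76 mm by 85 mm) begins 54 mm behind the grasp point. The pads swing forward as they close: fully open they stand 13 mm farther back than shut.
Start: joints at [-1.416, 0.22, 1.526, -0, 1.395, -0.126], TCP at [0.173, -0.601, 0.231] pointing down, gripper open.
Joint ranges: [-2.98, 2.98], [-0.91, 2.08], [0.09, 2.57], [-1.24, 4.39], [0.2, 2.65], [-2.68, 2.68]. Speed limits (rad/s): [2.57, 2.57, 3.01, 3.14, 3.14, 3.14].

### API

Orientations are given as [roll, pitch, yaw] about the fixed x, y, z axes, in that order (R = Rz(yaw) Ry(pitch) Rx(roll)).
In Python, from plant import manip, kin, eyes, finder, monitor gives the robot as it stands. Calls block until the motion is done:
- manip.movep(position, orientation): joint-space move of the TCP to a pose.
- manip.move_l(position, feed=0.15, rotation=None, max_force=None): straight line of the TCP; rotation=None keeps the orientation; feed is the mean speed in m/s. With max_force (N) it stops when the force on the tool has changed by that much, and returns True; else False.
- manip.set_joints(angles): joint-space move.
- manip.gripper_to(opening, f_grip=None): finger opening in m; f_grip is the grip in N (None keeps the last); returns when the fingers have stopped.
- manip.hold(seconds).
- kin.inverse_kinematics(position, orientation): joint angles nearest the present ones, or None.
- eyes.get_image(name): name is "scene" or "side" or "wrist"; returns (picture, depth): 420x560x3 uint8, red, green, blue; 420x560 float32, m along the optical axis (not along the pixel's ray), 0 where there is no reading.
- eyes.get_calibration(name): a dict with "intrinsics" (3x3 intrinsics, pixels), "dist_coeffs" ([k1, k2, p1, p2, k3] as OpenCV has them; the pictures are not rectified), "world_from_camera" (4x4, takes a point from camera to world coordinates). Camera axes: x right, y down, z forward; pixel columns grow to the right and rows downward; lengths in m; the calibration is good to about 2 mm. A picture is of the moment at which its call begins: read the wrist's pose just before it. get_calibration takes no time and is no camera call; for the wrist camera it gives the pose at the moment of the call.
A pose or a line that the arm cannot do raises manip.Unreachable and nothing moves.
- manip.job_done(): hands the job in; it is judged then, once.
Trained networks look in the newest picture that a camera, given by its name, has taken for a name from the list of things; names that differ only in an ending like _2 or _b are one class to them, and where a whole thing is asked for, a point or a joint stands for the part that bears it (a point fixed in the world has none). Each returns a list of dicts, best first, with "confidence" (0 to 1); they miss things now and then, are a little off and sometimes report something else, mostly with a low value. They report only what shows in the picture. A call takes as long as a camera call.
- finder.silhouettes(target, camera): "region" (420x560 bool, what is visible of it) and "uv" ([column, row] in pixels, amid what is visible of it).
Readings, each from a call of its own:
- monitor.read_time_s(): time.
- monitor.read_q(): joint angles.
- monitor.read_joint_velocities(): joint speeds.
- monitor.read_joint_torque(): joint torques, N m.
- monitor.read_eef_pos(): TCP position.
- monitor.read_tcp_rot(): TCP orientation.
- monitor.read_ft_force(): force on the tool from outside, world axes, zero at the start.
- monitor.read_torque(): the same for the moment, N m.
- monitor.read_opening(): finger opening in m.
- monitor.read_grasp_force(): force on a finger pad.
Only numpy, scipy, OpenCV 4.12 (cv2) and the standard library are available. Lean on these libraries where they do the work, as an engineer would, in place of code of your own. Each camera call takes 0.05 s, during which the arm holds its last target. There are 200 camera calls.

### The job

Hang the blue spice caddy on the rail: swing the end stop with the red knob clear of the rail's open end, bring the caddy there with its jars standing in it, feed its two rollers into the rail and slide it along until it and the black hook carrier are closed up against the rail's far end. Then swing the end stop fully shut again and let go. Do not knock the pepper mill, the herb jar, the tin or the bottle standing around.

Things in the scene. Friction and masses are not known exactly. Their poses are not given: they have to be found in the camera images.
- rail_stand: Fixed stand: dark wooden base (x -50..75, y +-175, 14 mm high), two posts behind, on top an aluminium C-profile rail along its y. Origin on the worktop below the rail's middle; y runs from the open mouth to the closed end, -x is the slot side, z up. Rail: centre line at z = 200 mm, outside 26 high x 18 deep (x +-9), inside 20 high x 12 deep, slot 11 high in 3 mm lips, y -160 to +160.
- rail_mouth (a point): Centre of the rail's open mouth (rail_stand frame 0, -160, 200 mm). Over the last 18 mm the profile flares by about 4 mm upward, downward, forward and back; the top of the flare is at z = 219 mm, the rail's top elsewhere at 213 mm.
- rail_end (a point): Centre of the inner face of the rail's closed end, a black cap (rail_stand frame 0, 160, 200 mm). Below the rail runs a round 10 mm stay bar, centre at x = -3, z = 135 mm, bent back at the mouth end; a hanging caddy's bumpers lean on it.
- end_stop (a joint): Swinging end stop: flat steel arm on top of the rail, turning on an upright pivot, with a tongue over the mouth and a red knob at its outer end. Radians: 0 = shut, arm along the rail past the mouth; grows counter-clockwise seen from above, towards the rail's back, to 1.75; the mouth is clear from 0.8, at 1.57 the arm points straight back. Stays where left (0.6 N at the knob). Starts nearly shut.
- stop_pivot (a point): On the end stop's pivot axis, at the knob's mid height (rail_stand frame 0, -138, 240 mm).
- stop_knob (a point): Middle of the end stop's red knob: upright, round, diameter 16 mm, z from 221 to 255 mm above the worktop, 52 mm from the pivot axis, moving on that circle. The arm below it is 18 mm wide, its top at z = 221 mm.
- hook_carrier (a joint): Black hook carrier running in the rail, a green opener on its hook. Metres from home against the closed end: 0 = home (its middle at rail_stand y = 141 mm), up to 0.12. Body 36 mm along the rail, x -33..-13, z 167..213 mm; hook and opener reach x = -60, down to z = 100 mm. Slides with about 1 N when the caddy is pushed against it.
- carrier_side (a point): Middle of the hook carrier's side that faces the mouth, where the caddy's back plate meets it (18 mm from the carrier's middle).
- caddy: Blue spice caddy, loose, standing on the worktop with two jars in it, about 0.5 kg in all. Origin: middle of the tray's underside; x to its back (roller side), z up. Tray 70 x 140 x 45 mm (x, y, z), divider in the middle; back plate x 35..39, 140 wide, 98 high. In the rail its axes are parallel to rail_stand's, the +y roller enters first; home, its origin is at rail_stand y = 53 mm.
- caddy_grip (a point): Middle of the wooden grip block on a stem in the caddy's middle (caddy frame 0, 0, 130 mm). Block 16 x 56 x 32 mm (caddy x, y, z), z from 114 to 146 mm; grip it across its 16 mm.
- roller_lead (a point): Centre of the caddy's +y roller (caddy frame 53, 50, 85 mm). Rollers: white, diameter 16, 7 mm thick, chamfered rims, each on a 6 mm neck from the back plate. Hanging, they rest on the rail's floor, 2 mm below its centre line.
- roller_rear (a point): Centre of the caddy's -y roller (caddy frame 53, -50, 85 mm). Below the rollers are two rubber bumpers, faces at caddy x = 44, y = +-50, z = 20 mm; leaning with them on the stay bar the hanging caddy tips forward by about 3 degrees.
- jar_black: Spice jar with black cap, diameter 40, height 105 mm, loose in the caddy (centre at about caddy y = 36, underside at z = 3 mm). Origin at the middle of its underside.
- jar_red: Spice jar with red cap, diameter 47, height 97 mm, loose in the caddy (centre at about caddy y = -36, underside at z = 3 mm). Origin at the middle of its underside.
- pepper_mill: Bystander: black pepper mill, diameter 51, height 177 mm. Origin at the middle of its underside.
- herb_jar: Bystander: herb jar with green lid, diameter 45, height 108 mm. Origin at the middle of its underside.
- paste_tin: Bystander: green and gold paste tin, diameter 57, height 72 mm. Origin at the middle of its underside.
- pet_bottle: Bystander: light blue plastic bottle, diameter 73, height 276 mm. Origin at the middle of its underside.

How it is judged:
On the way, in this order (a step that is already met when the one before it is completed fails the run):
1. the end stop is swung open (value of joint end_stop above 1 rad), for 0.1 s.
2. both rollers of the caddy are inside the rail (x of roller_lead in the frame of rail_stand between -0.007 and 0.007 m and z of roller_lead in the frame of rail_stand between 0.19 and 0.21 m and x of roller_rear in the frame of rail_stand between -0.007 and 0.007 m and z of roller_rear in the frame of rail_stand between 0.19 and 0.21 m and y of roller_rear in the frame of rail_stand above -0.15 m), for 0.2 s.
At the end, for the whole second after the job is handed in: The caddy hangs at rest and upright (7 degrees), both rollers in the rail, within 10 mm of its home place; the hook carrier is within 8 mm of home; both jars stand in the caddy (20 degrees); the end stop is shut to 0.12 rad; nothing round about was knocked (x of roller_lead in the frame of rail_stand between -0.007 and 0.007 m and z of roller_lead in the frame of rail_stand between 0.19 and 0.21 m and x of roller_rear in the frame of rail_stand between -0.007 and 0.007 m and z of roller_rear in the frame of rail_stand between 0.19 and 0.21 m and y of caddy in the frame of rail_stand between 0.043 and 0.063 m and value of joint hook_carrier below 0.008 m and value of joint end_stop below 0.12 rad and angle between caddy's own z axis and vertical below 0.12 rad and linear speed of caddy below 0.02 m/s and angle between each of jar_black, jar_red's own z axis and vertical below 0.35 rad and distance between each of jar_black, jar_red and caddy below 0.06 m); the robot touches nothing.
It fails at once if the pepper mill is knocked (moved by more than 30 mm or tipped) (distance of pepper_mill from where it was at the start of the episode above 0.03 m or angle between pepper_mill's own z axis and vertical above 0.3 rad).
It fails at once if the herb jar is knocked (moved by more than 30 mm or tipped) (distance of herb_jar from where it was at the start of the episode above 0.03 m or angle between herb_jar's own z axis and vertical above 0.3 rad).
It fails at once if the paste tin is knocked (moved by more than 30 mm or tipped) (distance of paste_tin from where it was at the start of the episode above 0.03 m or angle between paste_tin's own z axis and vertical above 0.3 rad).
It fails at once if the plastic bottle is knocked (moved by more than 30 mm or tipped) (distance of pet_bottle from where it was at the start of the episode above 0.03 m or angle between pet_bottle's own z axis and vertical above 0.3 rad).
It fails at once if a jar tips over or falls out of the caddy (distance between any of jar_black, jar_red and caddy above 0.09 m or angle between any of jar_black, jar_red's own z axis and vertical above 0.8 rad).
It also fails if it takes over 72 s, if anything falls off the work surface, if the arm or the gripper's body presses on something with over 40 N, if the wrist force passes 120 N, or if a joint passes its speed limit or range.

## Working session

There is one attempt and no reset: what is moved stays moved. The work goes in short steps, each a Python script; the robot and the scene stay as the last script left them, time stands still between calls to the robot, and variables do not carry over. Pictures are saved under pics/ and viewed, at most 10 in all, crops included, and the job is handed in when it is done.

```bash
ls; mkdir -p pics; cat > h.py <<'E'
import numpy as np, cv2
from plant import manip, kin, eyes, finder, monitor
def cloud(cam, depth, mask=None):
    c=eyes.get_calibration(cam); K=np.array(c["intrinsics"]);D=np.array(c["dist_coeffs"]);T=np.array(c["world_from_camera"])
    m=depth>0
    if mask is not None: m&=mask
    v,u=np.nonzero(m)
    n=cv2.undistortPoints(np.stack([u,v],1).astype(float)[:,None],K,D)[:,0]
    z=depth[v,u]; P=np.c_[n*z[:,None],z]
    return P@T[:3,:3].T+T[:3,3], np.stack([u,v],1)
E
cat > a.py <<'E'
from h import *
print(monitor.read_time_s(), monitor.read_eef_pos(), monitor.read_tcp_rot())
ims=[]
for cam in ["scene","side"]:
    im,d=eyes.get_image(cam); np.savez(f"pics/{cam}0.npz",im=im,d=d); cv2.imwrite(f"pics/{cam}0.png",im[:,:,::-1])
    print(cam,np.array(eyes.get_calibration(cam)["world_from_camera"]).round(2).tolist())
    for t in ["rail_stand","end_stop","hook_carrier","caddy","jar_black","jar_red","pepper_mill","herb_jar","paste_tin","pet_bottle"]:
        r=finder.silhouettes(t,cam)
        for q in r[:1]:
            P,_=cloud(cam,d,q["region"])
            if len(P): print(t,round(q["confidence"],2),np.round(q["uv"]),len(P),np.median(P,0).round(3),np.percentile(P,2,axis=0).round(3),np.percentile(P,98,axis=0).round(3))
            np.save(f"pics/{cam}_{t}.npy",q["region"])
E
python3 a.py
```

```text
pics
plant.py
0.0 [ 0.17310295 -0.59991879  0.23019761] [-3.13966373e+00 -2.47581457e-04  2.80778649e-01]
scene [[0.91, -0.32, 0.26, 0.27], [-0.42, -0.71, 0.57, -0.76], [-0.0, -0.63, -0.78, 1.16], [0.0, 0.0, 0.0, 1.0]]
end_stop 0.73 [290. 200.] 211 [ 0.64  -0.075  0.222] [ 0.619 -0.105 -0.001] [0.736 0.111 0.257]
hook_carrier 0.55 [236. 175.] 255 [0.55  0.145 0.182] [ 0.527  0.131 -0.   ] [0.595 0.303 0.216]
caddy 0.88 [289. 338.] 1121 [ 0.481 -0.373  0.046] [ 0.443 -0.439  0.001] [ 0.534 -0.299  0.147]
jar_black 0.71 [278. 328.] 260 [ 0.469 -0.342  0.093] [ 0.458 -0.354  0.011] [ 0.489 -0.315  0.138]
jar_red 0.6 [291. 350.] 363 [ 0.471 -0.417  0.097] [ 0.453 -0.431  0.02 ] [ 0.495 -0.392  0.105]
pepper_mill 0.92 [216. 224.] 663 [0.424 0.032 0.119] [0.404 0.023 0.001] [0.451 0.11  0.179]
herb_jar 0.56 [332. 306.] 384 [ 0.634 -0.361  0.096] [ 0.619 -0.374  0.001] [ 0.663 -0.334  0.111]
paste_tin 0.81 [290. 269.] 407 [ 0.593 -0.186  0.067] [ 0.572 -0.204  0.006] [ 0.622 -0.153  0.074]
pet_bottle 0.74 [333. 234.] 1372 [ 0.722 -0.186  0.158] [ 0.703 -0.201  0.001] [ 0.782 -0.08   0.278]

[... 388 characters left out ...]
.182 0.215]
caddy 0.68 [208. 342.] 1779 [ 0.515 -0.382  0.069] [ 0.443 -0.439  0.002] [ 0.532 -0.302  0.147]
jar_black 0.92 [207. 320.] 450 [ 0.488 -0.345  0.081] [ 0.475 -0.353  0.025] [ 0.498 -0.315  0.11 ]
jar_red 0.76 [194. 352.] 891 [ 0.483 -0.42   0.09 ] [ 0.457 -0.432  0.029] [ 0.5   -0.386  0.102]
pepper_mill 0.77 [231. 199.] 822 [0.432 0.03  0.116] [0.407 0.022 0.009] [0.449 0.059 0.178]
herb_jar 0.88 [278. 342.] 890 [ 0.643 -0.365  0.083] [ 0.621 -0.375  0.001] [ 0.66  -0.337  0.109]
paste_tin 0.66 [277. 283.] 773 [ 0.603 -0.193  0.062] [ 0.574 -0.204  0.004] [ 0.627 -0.15   0.073]
pet_bottle 0.77 [330. 258.] 2943 [ 0.737 -0.191  0.156] [ 0.704 -0.202  0.011] [ 0.77  -0.158  0.277]
```

View pics/scene0.png

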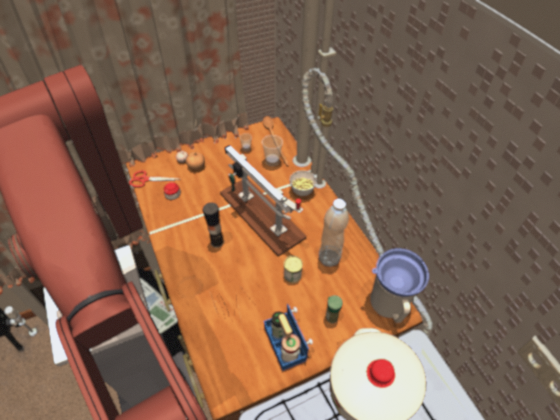

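View pics/side0.png

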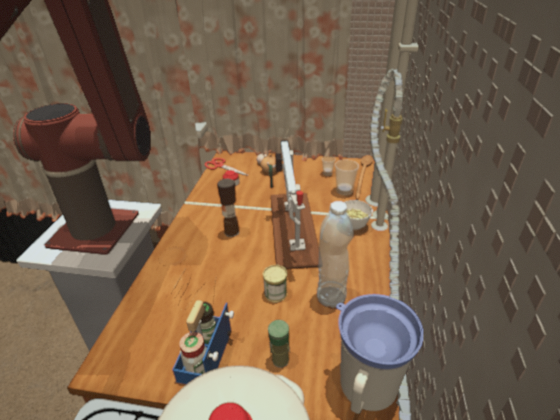

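The scene picture shows the rail's mouth with the red knob at about (297,205), the caddy at (288,340), the mill at (214,225), the tin at (292,268), the herb jar at (333,308) and the bottle at (334,235). The side picture agrees. Next I fit box models to the depth points.

```bash
cat > fit.py <<'E'
from h import *
from scipy.optimize import least_squares
def sdf(P,boxes):
    r=[]
    for lo,hi in boxes:
        lo=np.array(lo)/1e3;hi=np.array(hi)/1e3
        q=np.abs(P-(lo+hi)/2)-(hi-lo)/2
        r.append(np.linalg.norm(np.maximum(q,0),axis=1)+np.minimum(q.max(1),0))
    return np.abs(np.array(r)).min(0)
STAND=[((-50,-175,0),(75,175,14)),((-9,-160,187),(9,160,213))]
CADDY=[((-35,-70,0),(35,70,2)),((-35,-70,0),(-33,70,45)),((-35,-70,0),(35,-68,45)),((-35,68,0),(35,70,45)),((35,-70,0),(39,70,98)),((-8,-28,114),(8,28,146)),((49.5,42,77),(56.5,58,93)),((49.5,-58,77),(56.5,-42,93))]
def fit(P,boxes,x0,sc=0.002,dz=True):
    def f(p):
        c,s=np.cos(p[2]),np.sin(p[2]); Q=P-[p[0],p[1],p[3] if dz else 0]
        return sdf(np.c_[c*Q[:,0]+s*Q[:,1],-s*Q[:,0]+c*Q[:,1],Q[:,2]],boxes)
    best=min((least_squares(f,list(x0[:2])+[x0[2]+dd,0],loss="soft_l1",f_scale=sc,x_scale=[.01,.01,.1,.01]) for dd in (-.15,0,.15)),key=lambda r:r.cost)
    return best.x, np.median(f(best.x)), best.cost
E
cat > b.py <<'E'
from fit import *
C={}
for cam in ["scene","side"]:
    z=np.load(f"pics/{cam}0.npz"); P,_=cloud(cam,z["d"]); C[cam]=P
m=np.load("pics/side_rail_stand.npy"); 
Ps,_=cloud("side",np.load("pics/side0.npz")["d"],m)
rail=Ps[(Ps[:,2]>.2)&(Ps[:,2]<.216)]
a=cv2.fitLine(rail[:,:2].astype(np.float32),cv2.DIST_HUBER,0,.01,.01).ravel(); print("railline",a)
t=(rail[:,:2]-a[2:])@a[:2]; mid=a[2:]+a[:2]*(t.min()+t.max())/2; print(t.min(),t.max(),mid)
d=a[:2]*np.sign(a[1]); yaw=np.arctan2(-d[0],d[1]); print("yaw0",yaw)
for cams in (["scene"],["side"],["scene","side"]):
    P=np.vstack([C[c] for c in cams])
    n=np.linalg.norm(P[:,:2]-mid,axis=1)<.2
    S=P[n&(P[:,2]>.009)&((P[:,2]<.02)|(abs(P[:,2]-.2)<.015))]
    c,s=np.cos(yaw),np.sin(yaw);Q=S[:,:2]-mid;Q=np.c_[c*Q[:,0]+s*Q[:,1],-s*Q[:,0]+c*Q[:,1]]
    S=S[(Q[:,0]>-.07)&(Q[:,0]<.09)&(abs(Q[:,1])<.19)]
    print(cams,"stand",len(S),fit(S,STAND,[*mid,yaw]))
    mm=[]
    for c in cams:
        d=np.load(f"pics/{c}0.npz")["d"]
        k=np.load(f"pics/{c}_caddy.npy")&~np.load(f"pics/{c}_jar_black.npy")&~np.load(f"pics/{c}_jar_red.npy")
        mm.append(cloud(c,d,k)[0])
    G=np.vstack(mm); G=G[G[:,2]>.004]
    B=G[G[:,2]>.115];print("grip pts",B.mean(0),len(B))
    print("caddy",len(G),fit(G,CADDY,[.485,-.372,.3]), fit(G,CADDY,[.485,-.372,0.]),fit(G,CADDY,[.485,-.372,-.3]))
for t,r in dict(pepper_mill=.0255,herb_jar=.0225,paste_tin=.0285,pet_bottle=.0365).items():
  for c in ("scene","side"):
    P,_=cloud(c,np.load(f"pics/{c}0.npz")["d"],np.load(f"pics/{c}_{t}.npy")); P=P[P[:,2]>.02]; P=P[np.linalg.norm(P-np.median(P,0),axis=1)<.15]
    x=least_squares(lambda p:np.maximum(np.linalg.norm(P[:,:2]-p,axis=1)-r,-.005),np.median(P[:,:2],0)+[.01,.02],loss="soft_l1",f_scale=.003).x; print(t,c,x.round(4))
for c in ("scene","side"):
    z=np.load(f"pics/{c}0.npz"); P,uv=cloud(c,z["d"]); im=z["im"][uv[:,1],uv[:,0]].astype(int)
    k=(im[:,0]>110)&(im[:,1]<70)&(im[:,2]<80)&(P[:,2]>.215)&(P[:,2]<.265)&(np.linalg.norm(P[:,:2]-[.64,-.09],axis=1)<.1)
    print("knob",c,k.sum(),P[k].mean(0))
E
python3 b.py
```

```text
railline [ 0.25489008 -0.96697     0.5948536   0.08524849]
-0.16585344692101914 0.17055842656219475 [0.59545321 0.08297371]
yaw0 0.25773403
['scene'] stand 2979 (array([0.59619183, 0.08652588, 0.23888189, 0.00079462]), np.float64(0.0015685619776390665), np.float64(0.008572942334145878))
grip pts [ 0.47747627 -0.37345704  0.14210792] 156
caddy 1016 (array([ 0.4782383 , -0.36814515, -0.05805783,  0.00244892]), np.float64(0.0009355503028173374), np.float64(0.0031111176716168056)) (array([ 0.47823502, -0.36805085, -0.05800674,  0.00247481]), np.float64(0.0009490442195884997), np.float64(0.003111303319129024)) (array([ 0.47823366, -0.36814493, -0.05807674,  0.00246808]), np.float64(0.0009392486864886924), np.float64(0.0031111386567463763))
['side'] stand 3004 (array([0.59590099, 0.08090779, 0.25434402, 0.00117629]), np.float64(0.0010040847850607553), np.float64(0.006408652745973002))
grip pts [ 0.48161451 -0.37497349  0.13850157] 346
caddy 1719 (array([ 4.78322092e-01, -3.68108103e-01, -4.34923397e-02, -1.19491997e-04]), np.float64(0.00043635038697921805), np.float64(0.002300328682238385)
[... 577 characters left out ...]
 np.float64(0.000617868303739666), np.float64(0.005612793989924075)) (array([ 0.47830105, -0.36808461, -0.04748726,  0.00074409]), np.float64(0.000617868306605665), np.float64(0.005612793989924073)) (array([ 0.47830105, -0.36808461, -0.04748725,  0.00074409]), np.float64(0.0006178632941685053), np.float64(0.005612793989931042))
pepper_mill scene [0.4275 0.0519]
pepper_mill side [0.4251 0.0507]
herb_jar scene [ 0.6414 -0.35  ]
herb_jar side [ 0.6391 -0.3507]
paste_tin scene [ 0.6005 -0.1751]
paste_tin side [ 0.5996 -0.1742]
pet_bottle scene [ 0.739  -0.1631]
pet_bottle side [ 0.737  -0.1624]
knob scene 24 [ 0.64821496 -0.09725969  0.25343889]
knob side 56 [ 0.64899112 -0.10043202  0.24198394]
```

```bash
cat > c.py <<'E'
from fit import *
for yaw in (.38-np.pi/2,.38+np.pi/2,1.78-np.pi/2,1.78+np.pi/2): print(yaw,kin.inverse_kinematics([.65,-.1,.3],[np.pi,0,yaw]))
for p,y in (([.478,-.368,.2],-.046),([.63,-.3,.25],.25),([.53,.12,.25],.25)):
  for k in (-1,1): print(p,k,kin.inverse_kinematics(p,[np.pi,0,y+k*np.pi/2]))
manip.gripper_to(.04)
manip.movep([.62,-.10,.42],[np.pi,0,.38-np.pi/2])
p=monitor.read_eef_pos(); T=np.array(eyes.get_calibration("wrist")["world_from_camera"]); print("cam",T.round(3).tolist(),p)
im,d=eyes.get_image("wrist"); np.savez("pics/w0.npz",im=im,d=d,T=T); cv2.imwrite("pics/w0.png",im[:,:,::-1])
for t in ("end_stop","stop_knob","rail_stand"):
  for q in finder.silhouettes(t,"wrist")[:2]:
    P,_=cloud("wrist",d,q["region"]); print(t,q["confidence"],q["uv"],len(P),np.median(P,0) if len(P) else 0)
print(monitor.read_time_s())
E
python3 c.py
```

```text
-1.1907963267948967 [-2.72452656e-01  2.64972164e-01  1.34614486e+00 -4.44089210e-16
  1.53047563e+00  2.48914000e+00]
1.9507963267948965 [-0.27245266  0.26497216  1.34614486  0.          1.53047563 -0.65245266]
0.20920367320510347 [-2.72452656e-01  2.64972164e-01  1.34614486e+00 -4.44089210e-16
  1.53047563e+00  1.08914000e+00]
3.350796326794897 [-0.27245266  0.26497216  1.34614486  0.          1.53047563 -2.05245266]
[0.478, -0.368, 0.2] -1 [-7.86766118e-01  1.92158842e-01  1.61889993e+00 -4.44089210e-16
  1.33053388e+00  2.40082654e+00]
[0.478, -0.368, 0.2] 1 [-0.78676612  0.19215884  1.61889993  0.          1.33053388 -0.74076612]
[0.63, -0.3, 0.25] -1 [-5.57301387e-01  3.83542893e-01  1.29110513e+00 -4.44089210e-16
  1.46694463e+00  2.33429127e+00]
[0.63, -0.3, 0.25] 1 [-0.55730139  0.38354289  1.29110513  0.          1.46694463 -0.80730139]
[0.53, 0.12, 0.25] -1 None
[0.53, 0.12, 0.25] 1 [ 0.07751099  0.01284378  1.71753323  0.          1.41121565 -0.17248901]
cam [[-0.929, -0.355, -0.105, 0.647], [-0.37, 0.892, 0.259, -0.166], [0.002, 0.28, -0.96, 0.562], [0.0, 0.0, 0.0, 1.0]] [ 0.61984649 -0.1006617   0.4196712 ]
end_stop 0.64 [254.0, 200.7] 1035 [ 0.63865855 -0.07415985  0.22078675]
stop_knob 0.78 [255.7, 199.6] 999 [ 0.63886445 -0.07449529  0.22088811]
rail_stand 0.61 [255.2, 238.0] 9817 [0.60729593 0.0214837  0.014219  ]
4.2833
```

View pics/w0.png

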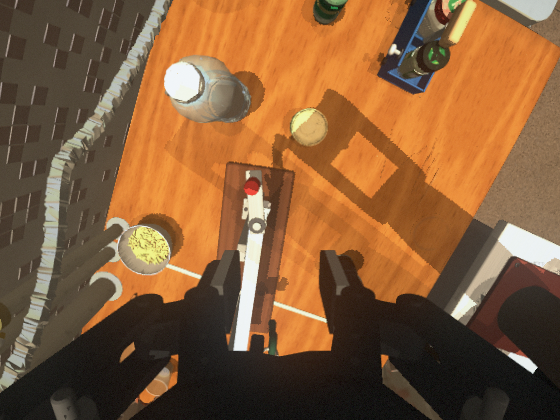

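The wrist picture shows the knob at (252,186), the pivot screw at (257,227), and the rail running down to about (243,345). I refit from this cloud.

```bash
cat > d.py <<'E'
from fit import *
z=np.load("pics/w0.npz"); P,uv=cloud("wrist",z["d"]); im=z["im"][uv[:,1],uv[:,0]].astype(int)
mid=np.array([.596,.083]);yaw=.25;c,s=np.cos(yaw),np.sin(yaw)
Q=P[:,:2]-mid;Q=np.c_[c*Q[:,0]+s*Q[:,1],-s*Q[:,0]+c*Q[:,1]]
k=(abs(Q[:,0])<.1)&(Q[:,1]<.1)&(Q[:,1]>-.19)
red=k&(im[:,0]>110)&(im[:,1]<60)&(im[:,2]<70)&(P[:,2]>.225)
K=P[red]; print("knob",red.sum(),K.mean(0)); top=K[K[:,2]>.251]; print("top",len(top),top.mean(0),(top.max(0)+top.min(0))/2)
# base and rail separately
b=k&(P[:,2]>.009)&(P[:,2]<.019)&(Q[:,0]>-.065)&(Q[:,0]<.09)
r=k&(P[:,2]>.205)&(P[:,2]<.218)&(abs(Q[:,0])<.02)&(Q[:,1]>-.135)
print("z",np.median(P[b,2]),np.median(P[r,2]))
print("all",fit(P[b|r],STAND,[*mid,yaw]))
# rail line: edges per y-bin of top
R=P[r];t=Q[r,1]
E=[]
for a in np.arange(-.13,.06,.01):
    q=Q[r][(t>=a)&(t<a+.01)]
    if len(q)>10: E.append((a+.005,(np.percentile(q[:,0],3)+np.percentile(q[:,0],97))/2,np.ptp(np.percentile(q[:,0],[3,97]))))
E=np.array(E);pf=np.polyfit(E[:,0],E[:,1],1);print("rail lateral slope/offset in guess frame",pf,E[:,2].mean(),"resid",np.std(E[:,1]-np.polyval(pf,E[:,0])))
# base front edge
bb=Q[b]; print("base y min",np.percentile(bb[:,1],.5),"x",np.percentile(bb[:,0],[1,99]))
E
python3 d.py
```

```text
knob 90 [ 0.64896263 -0.09625545  0.25437561]
top 90 [ 0.64896263 -0.09625545  0.25437561] [ 0.64904249 -0.09579006  0.25439388]
z 0.013265316096113089 0.21235495225542855
all (array([ 0.59676111,  0.08846222,  0.2361915 , -0.00061854]), np.float64(0.0006466677333969058), np.float64(0.0037707733268657327))
rail lateral slope/offset in guess frame [-0.00368146  0.00074252] 0.018981693372547508 resid 0.0017199475065899255
base y min -0.17066929487556978 x [-0.04997128  0.07240109]
```

```bash
cat > e.py <<'E'
from h import *
piv=np.array([.630,-.0468]); kn=np.array([.649,-.0958]); r=.052
ph0=np.arctan2(*(kn-piv)[::-1]); ry=.25-np.pi/2
print("start val",ph0-ry)
def pose(v): 
    ph=ry+v; return [*(piv+r*np.array([np.cos(ph),np.sin(ph)])), .228],[np.pi,0,ph+np.pi]
v0=ph0-ry; p,o=pose(v0); p[:2]=kn
manip.movep([p[0],p[1],.30],o)
print(manip.move_l(p,feed=.1,max_force=10), monitor.read_eef_pos())
manip.gripper_to(.0,f_grip=20); print("open",monitor.read_opening(),monitor.read_grasp_force(),monitor.read_ft_force())
for v in np.linspace(v0,1.5,8)[1:]:
    p,o=pose(v); manip.move_l(p,feed=.07,rotation=o); print(round(v,2),monitor.read_ft_force().round(1) if hasattr(monitor.read_ft_force(),'round') else monitor.read_ft_force())
print(monitor.read_opening(),monitor.read_time_s())
manip.gripper_to(.04); manip.move_l([p[0],p[1],.33],feed=.2)
manip.movep([.60,-.04,.40],[np.pi,0,.25+np.pi/2])
for i,(x,y) in enumerate([(.60,-.04),(.54,-.16)]):
    manip.movep([x,y,.42],[np.pi,0,.25+np.pi/2])
    T=np.array(eyes.get_calibration("wrist")["world_from_camera"]); im,d=eyes.get_image("wrist"); np.savez(f"pics/w{i+1}.npz",im=im,d=d,T=T); cv2.imwrite(f"pics/w{i+1}.png",im[:,:,::-1])
print(monitor.read_time_s())
E
python3 e.py; python3 -c "
import cv2,numpy as np
a=[cv2.imread(f'pics/w{i}.png') for i in (1,2)]
cv2.imwrite('pics/w12.png',cv2.resize(np.hstack(a),(800,300)))"
```

```text
start val 0.11990606745655796
False [ 0.64945932 -0.09591617  0.22880922]
open 0.015090824626289398 20.525409585388843 [0.56411368 0.27115109 3.2679353 ]
0.32 [1.8 0.6 4.8]
0.51 [-1.1  1.8  5.4]
0.71 [-1.2  3.4  5.7]
0.91 [-1.8  2.   6.2]
1.11 [-2.9  1.7  7. ]
1.3 [-3.5  1.6  6.8]
1.5 [-2.6  1.   7. ]
0.015412390658563094 10.5583
13.85
```

View pics/w12.png

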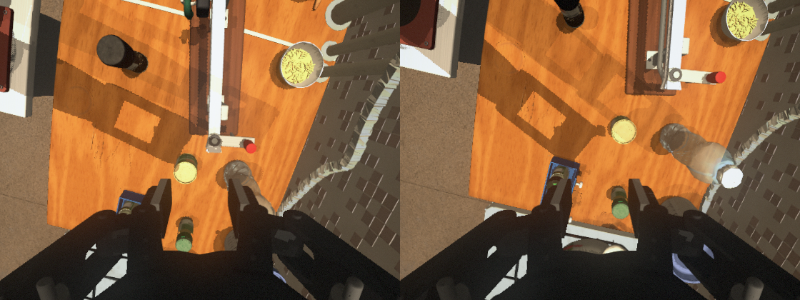

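In both wrist pictures the stop's arm points straight back, with the knob at about (250,147) in the left half and (718,78) in the right. I refit the rail from both.

```bash
sed -i 's/def cloud(cam, depth, mask=None):/def cloud(cam, depth, mask=None, T=None):/; s/;T=np.array(c\["world_from_camera"\])/; T=np.array(c["world_from_camera"]) if T is None else T/' h.py
cat > f.py <<'E'
from fit import *
mid=np.array([.5957,.0869]);yaw=.25;c,s=np.cos(yaw),np.sin(yaw)
A=[]
def loc(P): Q=P[:,:2]-mid; return np.c_[c*Q[:,0]+s*Q[:,1],-s*Q[:,0]+c*Q[:,1]]
for n in ("w0","w1","w2","scene0","side0"):
    z=np.load(f"pics/{n}.npz"); P,uv=cloud("wrist" if n[0]=="w" else n[:-1],z["d"],T=z["T"] if "T" in z else None)
    Q=loc(P); lim=.1 if n=="w0" else .19
    b=(P[:,2]>.009)&(P[:,2]<.02)&(Q[:,0]>-.07)&(Q[:,0]<.09)&(Q[:,1]>-.19)&(Q[:,1]<lim)
    r=(abs(P[:,2]-.213)<.004)&(abs(Q[:,0])<.02)&(Q[:,1]>-.12)&(Q[:,1]<min(lim,.17))
    S=P[r]; E=[]
    for a in np.arange(-.12,.16,.01):
        q=Q[r][(Q[r][:,1]>=a)&(Q[r][:,1]<a+.01),0]
        if len(q)>8: E.append((a+.005,np.median(q),np.ptp(np.percentile(q,[5,95]))))
    E=np.array(E)
    pf=np.polyfit(E[:,0],E[:,1],1); q=Q[b]
    lo=np.percentile(q[:,1],1); 
    print(n,r.sum(),"z",np.median(S[:,2]).round(4),"rail yaw",round(yaw-pf[0],4),"lat@-160",np.round(np.polyval(pf,-.16)*1e3,1),"lat@+50",np.round(np.polyval(pf,.05)*1e3,1),"w",E[:,2].mean().round(4),"base ymin",lo.round(4),"ymax",np.percentile(q[:,1],99).round(4),"x",np.percentile(q[:,0],[1,99]).round(4))
    if b.sum()>50: print("   boxfit",np.round(fit(P[b|r],STAND,[*mid,yaw])[0],4), "base only",np.round(fit(P[b],STAND[:1],[*mid,yaw])[0],4))
    # flare top (z 219), pivot
    k=(P[:,2]>.2165)&(P[:,2]<.2205)&(abs(Q[:,0])<.02)&(abs(Q[:,1]+.155)<.02)
    if k.sum()>5: print("   flare",k.sum(),Q[k].mean(0),Q[k].min(0),Q[k].max(0))
E
python3 f.py
```

```text
w0 1679 z 0.2122 rail yaw 0.2329 lat@-160 -2.3 lat@+50 1.3 w 0.0174 base ymin -0.1738 ymax 0.0932 x [-0.0508  0.0716]
   boxfit [ 0.5966  0.0885  0.2325 -0.0008] base only [ 0.5959  0.0884  0.2202 -0.0008]
   flare 284 [ 0.00046053 -0.15881374] [-0.01258684 -0.17498127] [ 0.01215206 -0.13523333]
w1 3233 z 0.2122 rail yaw 0.25 lat@-160 -0.2 lat@+50 -0.2 w 0.019 base ymin -0.1691 ymax 0.1301 x [-0.0494  0.0738]
   boxfit [ 0.5948  0.0888  0.2558 -0.0007] base only [ 0.5949  0.0894  0.2368 -0.0007]
   flare 117 [ 0.00519451 -0.14500978] [-0.01378092 -0.1584842 ] [ 0.01983731 -0.1350288 ]
w2 1662 z 0.2121 rail yaw 0.2437 lat@-160 -1.8 lat@+50 -0.5 w 0.0197 base ymin -0.1735 ymax 0.0323 x [-0.051   0.0547]
   boxfit [ 0.5964  0.0886  0.2352 -0.0007] base only [ 0.5967  0.0886  0.227  -0.0007]
   flare 172 [ 0.00513857 -0.14400093] [-0.01452728 -0.15799592] [ 0.01994858 -0.13501805]
scene0 451 z 0.2135 rail yaw 0.2389 lat@-160 -2.1 lat@+50 0.2 w 0.0193 base ymin -0.1737 ymax 0.1671 x [-0.0508  0.0733]
   boxfit [0.5964 0.0887 0.2375 0.0009] base only [0.5967 0.0881 0.2301 0.0008]
   flare 21 [-0.00091724 -0.15816757] [-0.01224489 -0.17468453] [ 0.01202839 -0.13610925]
side0 401 z 0.214 rail yaw 0.2431 lat@-160 -0.6 lat@+50 0.9 w 0.019 base ymin -0.1741 ymax 0.1651 x [-0.0498  0.0734]
   boxfit [0.5961 0.089  0.2406 0.0013] base only [0.5964 0.0888 0.2307 0.0012]
   flare 14 [-0.00877477 -0.15558418] [-0.01275786 -0.17250198] [-0.00190814 -0.13635871]
```

```bash
cat > rail.py <<'E'
from h import *
O=np.array([.5960,.0887,0.]); YAW=.240
def R(y): return np.array([[np.cos(y),-np.sin(y),0],[np.sin(y),np.cos(y),0],[0,0,1.]])
def w(x,y,z): return O+R(YAW)@np.array([x,y,z])/1e3   # rail mm -> world
def tor(p): return (R(YAW).T@(np.array(p)-O))*1e3
ORI=[np.pi,0,YAW+np.pi/2]
E
cat > g.py <<'E'
from rail import *
o=[np.pi,0,-.047+np.pi/2]; c=[.4783,-.3681]
manip.gripper_to(.045)
manip.movep([*c,.24],o)
print(manip.move_l([*c,.114],feed=.12,max_force=8), monitor.read_eef_pos())
manip.gripper_to(0.,f_grip=90); print("open",monitor.read_opening(),monitor.read_grasp_force(),monitor.read_ft_force())
manip.move_l([*c,.135],feed=.05); print(monitor.read_ft_force(),monitor.read_torque())
manip.move_l([*c,.29],feed=.15)
manip.move_l([*w(-53.5,-250,290)],feed=.12,rotation=ORI)
manip.move_l([*w(-53.5,-250,228.5)],feed=.1)
manip.hold(.3)
print("t",monitor.read_time_s(),tor(monitor.read_eef_pos()),monitor.read_tcp_rot(),monitor.read_opening())
for cam in ("scene","side"):
    im,d=eyes.get_image(cam); np.savez(f"pics/{cam}1.npz",im=im,d=d)
    q=finder.silhouettes("caddy",cam)
    if q: np.save(f"pics/{cam}1_caddy.npy",q[0]["region"]); print(cam,q[0]["uv"],q[0]["confidence"])
    cv2.imwrite(f"pics/{cam}1.png",cv2.resize(im[130:340,180:400,::-1],None,fx=2.4,fy=2.4,interpolation=cv2.INTER_CUBIC))
E
python3 g.py; python3 -c "
import cv2,numpy as np
a=[cv2.imread(f'pics/{i}1.png')[:, :] for i in ('scene','side')]
cv2.imwrite('pics/ss1.png',cv2.resize(np.hstack(a),(800,382)))"
```

```text
False [ 0.47885354 -0.36866806  0.11507109]
open 0.014556404993892462 88.79878163337708 [-0.34114997 -0.59561522  4.89702016]
[ 0.11289859  0.6119698  -4.58051075] [ 0.02067146 -0.01547578 -0.03227103]
t 21.6833 [ -53.21743217 -250.20604591  229.27104178] [3.14059779e+00 7.42386799e-04 1.81082733e+00] 0.014998795074334421
scene [294.8, 249.5] 0.65
side [291.3, 253.0] 0.74
```

View pics/ss1.png

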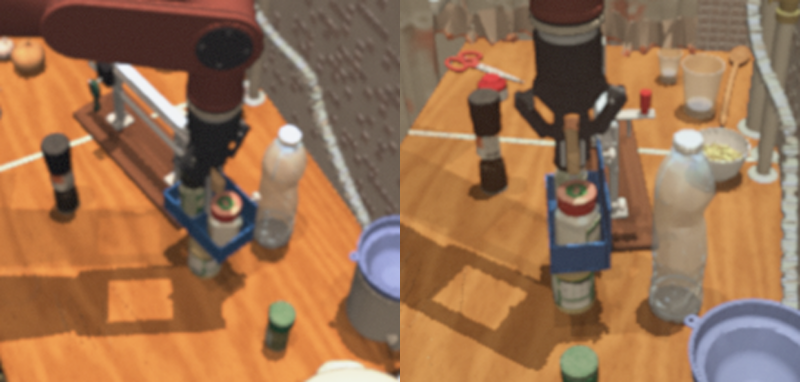

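The caddy hangs level in the gripper in front of the mouth, with the red jar standing at (577,195) in the right half. I fit its held pose from both cameras.

```bash
cat > i.py <<'E'
from fit import *; from rail import *
from scipy.spatial.transform import Rotation as Ro
e=np.array(monitor.read_eef_pos())
for cams in (["scene"],["side"],["scene","side"]):
    G=[]
    for c in cams:
        P,_=cloud(c,np.load(f"pics/{c}1.npz")["d"],np.load(f"pics/{c}1_caddy.npy")); G.append(P)
    G=np.vstack(G); Q=(G-O)@R(YAW)   # rail frame
    Q=Q[(Q[:,2]>.1)&(Q[:,2]<.225)&(abs(Q[:,0]+.053)<.08)&(abs(Q[:,1]+.25)<.09)]
    Z=Q*1.
    f=lambda p: sdf(Ro.from_euler("xyz",p[3:]).inv().apply(Z-p[:3]),CADDY[:6])
    x0=[-.0535,-.25,.1145,0,0,0]
    s=least_squares(f,x0,loss="soft_l1",f_scale=.002,x_scale=[.01]*3+[.1]*3)
    print(cams,len(Z),(s.x[:3]*1e3).round(1),s.x[3:].round(3),np.median(f(s.x)))
E
python3 i.py
```

```text
['scene'] 870 [ -53.3 -250.7  118.2] [ 0.009  0.018 -0.004] 0.0006363486864192718
['side'] 1015 [ -55.7 -250.   115.6] [-0.003  0.04   0.003] 0.0006491367284322119
['scene', 'side'] 1885 [ -54.5 -250.1  116.8] [-0.     0.029  0.001] 0.0006980496509676054
```

```bash
cat > j.py <<'E'
from rail import *
def go(x,y,z,feed,F):
    r=manip.move_l([*w(x,y,z)],feed=feed,rotation=ORI,max_force=F)
    print((x,y,z),r,tor(monitor.read_eef_pos()).round(1),np.round(R(YAW).T@np.array(monitor.read_ft_force()),1),round(monitor.read_time_s(),1)); return r
print(np.round(R(YAW).T@np.array(monitor.read_ft_force()),1))
ok=True
for y in (-215,-195,-180):
    if go(-54,y,228.5,.05,8): ok=False;break
if ok:
    for y in (-160,-140,-120,-100,-85):
        if go(-54,y,228.5,.05,10): break
E
python3 j.py
```

```text
[ 0.8  0.7 -4.5]
(-54, -215, 228.5) False [ -54.  -215.   228.5] [-0.8  0.5 -4.8] 22.7
(-54, -195, 228.5) False [ -54.  -194.6  228.5] [-0.8  0.2 -5.2] 23.3
(-54, -180, 228.5) False [ -54.  -179.5  228.5] [-0.6 -0.9 -4.3] 23.7
(-54, -160, 228.5) False [ -54.  -159.6  228.5] [-1.4 -0.2 -3.5] 24.3
(-54, -140, 228.5) False [ -54.  -139.6  228.5] [-1.4 -1.4 -4. ] 24.8
(-54, -120, 228.5) False [ -54.  -119.5  228.5] [-1.  -0.2 -4.4] 25.4
(-54, -100, 228.5) False [-54.  -99.4 228.5] [-1.4  0.3 -3.9] 25.9
(-54, -85, 228.5) False [-53.7 -84.7 228.7] [-0.3 -0.2 -4.8] 26.4
```

```bash
cat > k.py <<'E'
from j2 import go
from rail import *
for cam in ("scene","side"):
    im,d=eyes.get_image(cam); cv2.imwrite(f"pics/{cam}2.png",cv2.resize(im[130:270,230:370,::-1],(400,400),interpolation=cv2.INTER_CUBIC))
a=[cv2.imread(f'pics/{i}2.png') for i in ('scene','side')]
cv2.imwrite('pics/ss2.png',np.hstack(a))
go(-54,-85,224.5,.02,6); go(-54,-85,228.5,.03,None); go(-60,-85,228.5,.02,6); go(-54,-85,228.5,.03,None)
E
sed -n 1,5p j.py > j2.py; sed -i '/^print/d' j2.py; python3 k.py
```

```text
(-54, -85, 224.5) True [-53.9 -85.2 227.6] [-2.5  0.9  4.4] 26.7
(-54, -85, 228.5) False [-54.2 -85.  228.2] [ 0.4  0.2 -3.2] 27.0
(-60, -85, 228.5) True [-56.9 -84.8 227.7] [2.2 0.4 1.7] 27.2
(-54, -85, 228.5) False [-54.2 -84.9 228. ] [ 0.2 -0.4 -1.5] 27.5
```

View pics/ss2.png

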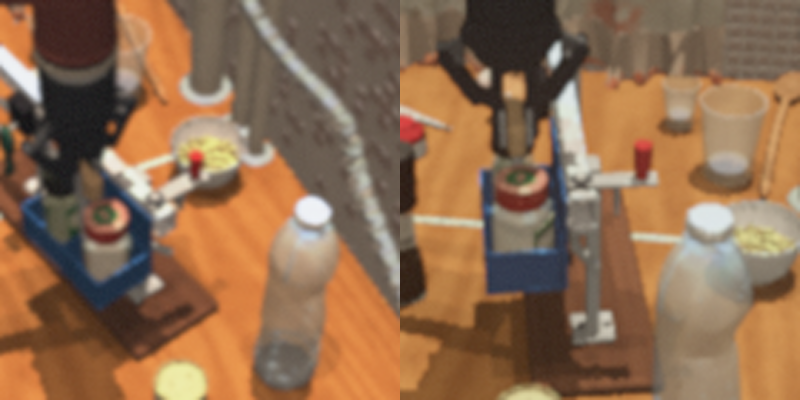

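Both rollers are in the rail: the probes met its floor 1 mm down and its lip about 3 mm out. The pictures show the caddy alongside the rail with the jars upright. Next I slide it home.

```bash
cat > l.py <<'E'
from j2 import go
from rail import *
for y in (-50,-15,20,40):
    if go(-54,y,228.3,.07,12): break
else: go(-54,60,228.3,.04,10)
E
python3 l.py
```

```text
(-54, -50, 228.3) False [-54.1 -49.5 228.1] [ 0.3  0.8 -3.7] 28.2
(-54, -15, 228.3) False [-54.  -14.7 228.3] [-0.3  0.3 -4.3] 28.8
(-54, 20, 228.3) False [-54.   20.4 228.3] [-0.1 -0.1 -5.1] 29.5
(-54, 40, 228.3) False [-54.   40.6 228.3] [-0.4  0.1 -4.4] 29.9
(-54, 60, 228.3) True [-54.2  51.7 227.9] [ 0.1 -3.7  0.7] 30.3
```

```bash
cat > m.py <<'E'
from j2 import go
from rail import *
go(-54,50,228.3,.03,None); go(-54,60,228.,.03,15); 
go(-54,52,228,.03,None)
manip.gripper_to(.022); manip.hold(.3); manip.gripper_to(.045); manip.hold(.3)
print("rel",monitor.read_ft_force())
manip.move_l([*w(-54,52,300)],feed=.15)
manip.movep([*w(0,-150,400)],[np.pi,0,YAW+np.pi/2])
for cam in ("scene","side"):
    im,d=eyes.get_image(cam); np.savez(f"pics/{cam}3.npz",im=im,d=d)
    cv2.imwrite(f"pics/{cam}3.png",im[:,:,::-1])
    for t in ("caddy","hook_carrier","jar_black","jar_red","end_stop"):
        q=finder.silhouettes(t,cam)
        if q:
            P,_=cloud(cam,d,q[0]["region"]); L=(P-O)@R(YAW)*1e3; L=L[L[:,2]>60]
            if len(L): print(cam,t,round(q[0]["confidence"],2),np.percentile(L,[3,50,97],axis=0).round().tolist())
im,d=eyes.get_image("wrist");T=np.array(eyes.get_calibration("wrist")["world_from_camera"])
np.savez("pics/w3.npz",im=im,d=d,T=T)
P,uv=cloud("wrist",d,T=T);c=im[uv[:,1],uv[:,0]].astype(int);L=(P-O)@R(YAW)*1e3
k=(c[:,0]>110)&(c[:,1]<60)&(c[:,2]<70)&(L[:,2]>225)&(L[:,2]<260)&(np.hypot(L[:,0],L[:,1]+138)<80)
print("knob rail",k.sum(),L[k].mean(0) if k.any() else 0,monitor.read_time_s())
a=[cv2.resize(cv2.imread("pics/scene3.png")[110:290,160:340],(400,400)),cv2.resize(im[...,::-1],(400,400))]
cv2.imwrite("pics/ss3.png",np.hstack(a))
E
python3 m.py
```

```text
(-54, 50, 228.3) False [-54.2  50.3 228.1] [-0.3 -0.5 -2.8] 30.6
(-54, 60, 228.0) True [-54.5  51.6 227.9] [ 0.6 -3.8  0.8] 30.8
(-54, 52, 228) False [-54.1  51.5 228. ] [-0.6 -4.1 -1.4] 31.1
rel [-0.36299101 -0.21306992  0.89896884]
scene caddy 0.91 [[-88.0, -19.0, 112.0], [-59.0, 26.0, 153.0], [-13.0, 120.0, 256.0]]
scene hook_carrier 0.59 [[-25.0, -157.0, 89.0], [-2.0, -77.0, 212.0], [46.0, 149.0, 235.0]]
scene jar_black 0.79 [[-78.0, 56.0, 131.0], [-67.0, 76.0, 185.0], [-52.0, 106.0, 221.0]]
scene jar_red 0.6 [[-78.0, -11.0, 140.0], [-61.0, 3.0, 191.0], [-33.0, 32.0, 214.0]]
scene end_stop 0.72 [[-10.0, -152.0, 198.0], [29.0, -145.0, 223.0], [55.0, -134.0, 255.0]]
side caddy 0.68 [[-85.0, -20.0, 114.0], [-53.0, -15.0, 145.0], [-16.0, 119.0, 257.0]]
side hook_carrier 0.49 [[-32.0, 119.0, 175.0], [-24.0, 125.0, 207.0], [-12.0, 155.0, 216.0]]
side jar_black 0.68 [[-76.0, 28.0, 189.0], [-57.0, 75.0, 209.0], [-38.0, 88.0, 233.0]]
side jar_red 0.94 [[-78.0, -10.0, 148.0], [-55.0, 1.0, 185.0], [-29.0, 31.0, 212.0]]
side end_stop 0.77 [[-9.0, -151.0, 218.0], [40.0, -146.0, 223.0], [59.0, -132.0, 256.0]]
knob rail 33 [  47.03736634 -136.26588727  247.69078584] 34.4583
```

View pics/ss3.png

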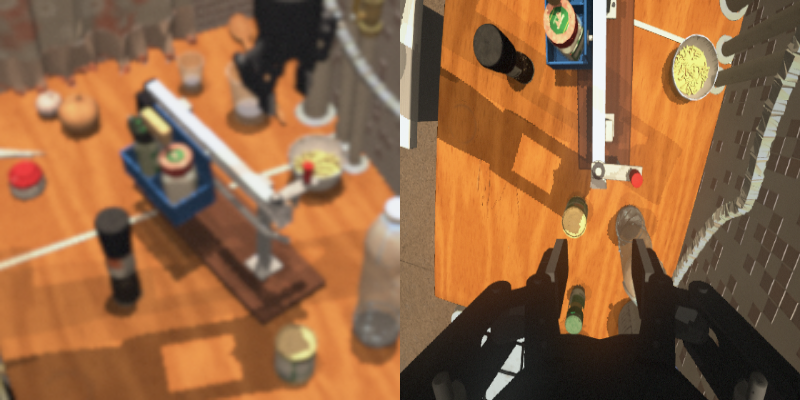

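The caddy hangs at y of about 50 to 51 mm, tight against the carrier, whose mouth side is at about 119 mm. Both jars stand, and the knob is still open at about (637,180). Now I shut the stop.

```bash
cat > n.py <<'E'
from rail import *
piv=w(0,-138,0)[:2]; k0=np.array([.6812,-.0375]); r=.052; ry=YAW-np.pi/2
v0=np.arctan2(*(k0-piv)[::-1])-ry; print("v0",v0,np.hypot(*(k0-piv)))
def pose(v): ph=ry+v; return [*(piv+r*np.array([np.cos(ph),np.sin(ph)])),.228],[np.pi,0,ph+np.pi]
p,o=pose(v0); p[:2]=k0
manip.gripper_to(.04); manip.movep([*k0,.31],o)
print(manip.move_l(p,feed=.1,max_force=10)); manip.gripper_to(0.,f_grip=20); print(monitor.read_opening())
for v in [*np.linspace(v0,.1,7)[1:],0.,-.04,-.08]:
    p,o=pose(v); s=manip.move_l(p,feed=.06,rotation=o,max_force=8 if v<.15 else 20); e=np.array(monitor.read_eef_pos())[:2]-piv
    print(round(v,2),s,"val",round(np.arctan2(e[1],e[0])-ry,3),np.round(monitor.read_ft_force(),1))
    if s: break
print(monitor.read_opening()); manip.gripper_to(.04)
e=np.array(monitor.read_eef_pos()); manip.move_l([e[0],e[1],.33],feed=.2)
manip.movep([.50,-.25,.42],[np.pi,0,YAW+np.pi/2])
T=np.array(eyes.get_calibration("wrist")["world_from_camera"]); im,d=eyes.get_image("wrist")
P,uv=cloud("wrist",d,T=T);c=im[uv[:,1],uv[:,0]].astype(int);L=(P-O)@R(YAW)*1e3
k=(c[:,0]>110)&(c[:,1]<60)&(c[:,2]<70)&(L[:,2]>250)&(L[:,2]<260)&(np.hypot(L[:,0],L[:,1]+138)<80); print("knob rail",k.sum(),L[k].mean(0) if k.any() else 0)
im2,d=eyes.get_image("scene"); 
q=finder.silhouettes("caddy","scene"); P,_=cloud("scene",d,q[0]["region"]); L=(P-O)@R(YAW)*1e3; L=L[L[:,2]>105]; print(np.percentile(L,[3,97],axis=0).round(),monitor.read_time_s())
P,uv=cloud("scene",d);c=im2[uv[:,1],uv[:,0]].astype(int);L=(P-O)@R(YAW)*1e3
k=(c[:,0]>110)&(c[:,1]<70)&(c[:,2]<80)&(L[:,2]>225)&(L[:,2]<260)&(np.hypot(L[:,0],L[:,1]+138)<80); print("knob scene",k.sum(),L[k].mean(0) if k.any() else 0)
a=[cv2.resize(im2[110:290,160:340,::-1],(400,400)),cv2.resize(im[...,::-1],(400,400))]
cv2.imwrite("pics/ss4.png",np.hstack(a))
E
python3 n.py
```

```text
v0 1.479407871127609 0.052981014801291186
False
0.015056784867791878
1.25 False val 1.241 [ 5.2 -1.1  1.4]
1.02 False val 1.007 [ 6.3 -2.5  0.9]
0.79 False val 0.781 [ 6.  -4.  -0.1]
0.56 False val 0.553 [ 5.7 -5.9  0.3]
0.33 False val 0.325 [ 5.3 -7.8 -0.1]
0.1 False val 0.098 [ 3.8 -9.7  0.7]
0.0 False val 0.0 [  2.9 -10.9   0.5]
-0.04 False val -0.037 [  1.9 -11.9   0.9]
-0.08 False val -0.051 [  8.1 -10.8  -0.9]
0.015517851683628877
knob rail 18 [  -8.1098183  -192.19759622  252.67189166]
[[-88. -19. 113.]
 [-17. 120. 256.]] 42.3917
knob scene 16 [  -6.02941109 -195.55316946  245.74389303]
```

View pics/ss4.png

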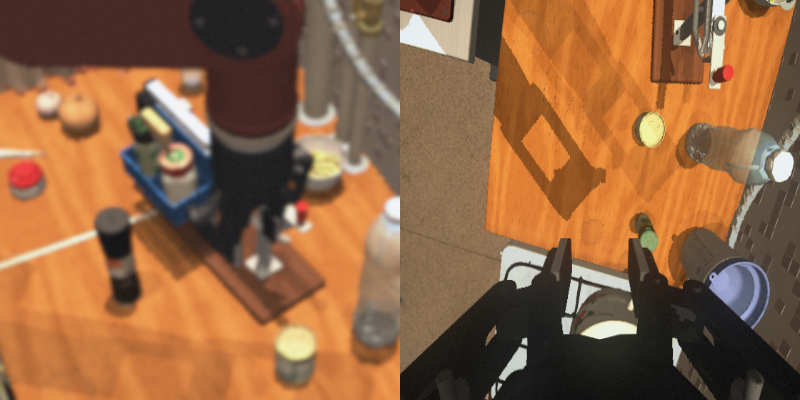

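```bash
python3 -c "
from h import *
print(manip.job_done(), monitor.read_time_s())"
```

```text
the job is handed in; nothing more can be done
the job is handed in; nothing more can be done
```

I handed the job in at about 42 s. The caddy hangs at the rail's closed end, about 2 mm short of its home place, with the hook carrier against the cap and both jars standing. The end stop is shut and the gripper is clear. The mill, tin, herb jar and bottle still stand in the last pictures. No verdict was returned.

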